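# Press the cap onto a sample pot with the bench capping press

## Robot

A 7-joint arm with a two-finger parallel gripper is mounted at the origin on the work surface. World frame = base frame: x ahead of the robot, y to its left, z up, the work surface at z = 0. Lengths are in m, angles in rad, forces in N, time in s.
With the tool pointing down it reaches from about 0.35 to 0.9 m from the base axis. Payload 8.1 kg.
Tool frame: the origin (TCP) lies where the fingers leave the gripper's body, on its centre line; the fingertips stand 66 mm ahead of it and the grasp point (between the pads) lies 47 mm ahead of it (arm.tip_reach is the distance from the TCP to the fingertips, in m); z points along the fingers, y is the direction in which the jaws open and shut (so a half turn about z gives the same grasp; the last joint's range is limited). The gripper opens to 92 mm and grips with 3 to 60 N. Pads are 19 mm wide; open, the fingers measure 130 mm over their backs; the gripper's body (75 mm by 190 mm) begins 47 mm behind the grasp point.
Start: joints at [1.212, 0.434, 0.025, 1.573, -0.012, 1.134, -0.075], TCP at [0.158, -0.605, 0.292] pointing down, gripper open.
Joint ranges: [-2.62, 2.62], [-0.44, 2.09], [-1.27, 1.32], [0.08, 2.57], [-1.32, 4.46], [0.12, 2], [-2.74, 2.74]. Speed limits (rad/s): [2.22, 2.22, 3.01, 3.01, 3.14, 3.14, 3.14].

## Interface

Orientations are given as a rotation vector (axis times angle).
In Python, from cell import arm gives the robot as it stands.
- The arm moves only by the tool carry_out, never from a script. Its argument "plan" is a list of rows, each a list of 5 numbers: the shift along the world's x, y, z in cm, then the turn about the world's z in rad, then the finger opening in cm, from 0 to 9.18. In form: [[tx, ty, tz, spin, fingers], ...]. A call has 1 to 20 rows; each row is the pose to reach, as a shift and turn from the pose measured when the call began; what a row does not reach only later rows make up. A row lasts 1/10 s, in which the tool goes at most 50 mm and 8.59 degrees, less where a joint would pass 70% of its speed; a pose out of reach is approached as far as the arm can. A call with a gripper value outside its range is refused whole. The fingers move at their own pace and stop on an object; "squeeze" is the grip in N (left out, the last holds). Time passes only in rows, so rows that repeat a pose let the fingers close. It gives the time, the measured TCP pose, the force and the opening at its end, in the units of the state.
- arm.observe(): the state, without advancing time (a new reading comes with each control period).
- arm.get_image(name): name is "side" or "top"; returns (picture, depth): 480x640x3 uint8, red, green, blue; 480x640 float32, m along the optical axis (not along the pixel's ray), 0 where there is no reading.
- arm.get_calibration(name): a dict with "intrinsics" (3x3 intrinsics, pixels), "rvec" (rotation vector, rad) and "tvec" (3), from world to camera coordinates, as OpenCV has them. Camera axes: x right, y down, z forward; pixel columns grow to the right and rows downward; lengths in m; the calibration is good to about 2 mm. A picture is of the moment at which its call begins. get_calibration takes no time and is no camera call.
- arm.sign_off(): hands the job in, once; it reports no verdict.
The state is a dict: "clock": time; "joints": joint angles; "dq": joint speeds; "joint_efforts": joint torques, N m; "position": TCP position; "ee_rot": TCP orientation; "force": force on the tool from outside, world axes, zero at the start; "ft_torque": the same for the moment, N m; "width": opening from 0.0 (shut) to 1.0 (fully open).
Only numpy, scipy, OpenCV 4.12 (cv2) and the standard library are available. Lean on these libraries where they do the work, as an engineer would, in place of code of your own. Each camera call takes 0.05 s, during which the arm holds its last target. There are 200 camera calls.

## Task

Use the bench capping press to close the sample pot whose cap is standing proud: stand the pot upright in the press's tray and let go of it, wind the handwheel one turn clockwise to its stop so that the tray carries the pot under the ram, and press the spring treadle fully down to its stop so that the ram pushes the cap home. Let the treadle come all the way back up, then wind the handwheel back the full turn to its starting stop, so that the closed pot ends standing in the tray at the loading end. Do not knock the pot over and leave the bottle, the spare cap and the marker pen on the bench where they are.

Things in the scene. Friction and masses are not known exactly. Their poses are not given: they have to be found in the camera images.
- press: Capping press, white, fixed. Origin on the bench; +y runs along the tray's travel to its loading end, -x to the treadle. In its frame (mm): base plate x -60..120, y -210..190, 15 high; tray centre (0,130) wound out, (0,20) under the ram; wheel axis (0,-140); column x 70..115, y -5..45, 193 high; its arm, same y, z 147..193, reaches forward to x -20.
- tray_floor (a point): Centre of the inner floor of the sliding square aluminium tray, 26 mm above the bench. Inside 52 by 52 mm, walls 4 mm thick that stand 10 mm above this floor (keep fingertips above them). It moves with the tray; axes as the press.
- wheel (a joint): Angle of the handwheel: 0 at the stop with the tray fully out at the loading end, 6.28 after one full clockwise turn (seen from above), at the stop with the tray fully in under the ram. It may start up to 0.5 off the zero stop. Light friction; stays where left.
- wheel_axis (a point): Centre of the handwheel's upper face, 44 mm above the bench: a horizontal aluminium disc, 110 mm across and 10 mm thick, that turns about the vertical.
- wheel_grip (a point): Grip point, on the axis of the handwheel's upright black crank handle, 26 mm above the disc's face (70 mm above the bench). The handle is 18 mm across, spans 2 to 47 mm above the disc, revolves freely on its pin and stands 42 mm from the wheel axis; at wheel = 0 it lies on the -x side of the axis in the press's frame.
- treadle (a joint): Angle of the spring treadle: 0 fully up, 0.30 fully down at its stop. It springs up when let go; with a pot under the ram it takes about 10 to 15 N at the pad to bring it to the stop.
- treadle_pad (a point): Point to press: top of the treadle's black rubber pad (60 by 70 mm), 105 mm along the plate from its hinge; about 71 mm above the bench when up, 40 when down. The treadle is a steel plate 135 mm long, 76 wide, hinged at press (-55, 20) mm, 32 mm above the bench; its free end, towards press -x, stands raised.
- ram_foot (a point): Centre of the underside of the ram's round steel foot, 32 mm across, under the arm: 104 mm above the bench at rest, going down about 16 mm with the treadle.
- pot: The sample pot: squat round amber pot, 44 mm in diameter up to 46 mm height, then a neck 33 mm wide with the white cap on it; 68 mm tall over all with the cap proud, 62 mm when closed; about 0.12 kg. Origin at the centre of its underside, z up its axis. Grip the amber body about 32 mm above its underside.
- cap_top (a point): Centre of the top of the pot's white cap, 41 mm across and 16 mm high, 68 mm above the pot's underside when proud.
- cap (a joint): How far the cap is pushed down on the pot, in m: 0 standing proud with a 6 mm gap of bare neck under it, 0.006 fully home on the shoulder. Stiff (about 6 N); stays where it is.
- reagent: Bystander: tall slim amber bottle, 48 mm across, 125 mm tall, white screw cap; the pot and it can change places. Origin centre of underside.
- spare_cap: Bystander: loose white cap, 41 mm across, 16 mm high, lying on the bench. Origin centre of underside.
- marker: Bystander: marker pen lying along its x, 123 mm long, 15 mm thick. Origin at the underside, mid-length.
Not all that is in view belongs to the job. Leave any purple or turquoise look-alike of the pot alone.

How it is judged:
On the way, in this order (a step that is already met when the one before it is completed fails the run):
1. the pot stands in the tray at the loading end, released, its cap still proud (horizontal distance between pot and tray_floor below 0.009 m and z of pot in the frame of tray_floor between -0.004 and 0.004 m and angle between pot's own z axis and vertical below 0.1 rad and value of joint cap below 0.002 m and contact force between the fingers and pot below 0.1 N and value of joint wheel below 1 rad), for 0.2 s.
2. the wheel is wound in to its stop, the pot in the tray under the ram, its cap still proud (horizontal distance between pot and tray_floor below 0.009 m and z of pot in the frame of tray_floor between -0.004 and 0.004 m and angle between pot's own z axis and vertical below 0.1 rad and value of joint cap below 0.002 m and value of joint wheel above 6.1 rad), for 0.2 s.
3. the treadle is pressed down to its stop and the cap is pushed home (value of joint treadle above 0.28 rad and value of joint cap above 0.0045 m and value of joint wheel above 6 rad), for 0.1 s.
4. the treadle has come back up with the tray still under the ram (value of joint treadle below 0.04 rad and value of joint wheel above 6 rad), for 0.1 s.
At the end, for the whole second after the job is handed in: The pot stands upright (within 0.1 rad) and at rest in the tray (within 9 mm of its centre, bottom within 4 mm of its floor), cap home (pushed down more than 4.5 of 6 mm), wheel back within 0.2 rad of its zero stop, treadle up (below 0.04 rad) (horizontal distance between pot and tray_floor below 0.009 m and z of pot in the frame of tray_floor between -0.004 and 0.004 m and angle between pot's own z axis and vertical below 0.1 rad and value of joint cap above 0.0045 m and contact force between the fingers and pot below 0.1 N and value of joint wheel below 0.2 rad and value of joint treadle below 0.04 rad and linear speed of pot below 0.02 m/s); the robot touches nothing.
It fails at once if the pot is tipped over (angle between pot's own z axis and vertical above 0.6 rad).
It fails at once if the bottle, the spare cap or the marker is shifted more than 3 cm (distance of any of reagent, spare_cap, marker from where it was at the start of the episode above 0.03 m).
It also fails if it takes over 72 s, if anything falls off the work surface, if the arm or the gripper's body presses on something with over 40 N, if the wrist force passes 120 N, or if a joint passes its speed limit or range.

## Working session

There is one attempt and no reset: what is moved stays moved. The work goes in short steps, Python scripts to look and compute and a tool call to move; the robot and the scene stay as the last step left them, time stands still between calls to the robot, and variables do not carry over. Pictures are saved under pics/ and viewed, about 8 in all and at most 12, crops included, and the job is handed in when it is done.

Besides the shell and the picture viewer there is one more tool, called after "Emit:" as a command line: name --pt "numbers of a row" for each row, then --argument value for the rest. carry_out: Moves the arm, as the interface text tells. Its arguments: {"type":"object","properties":{"plan":{"type":"array"},"squeeze":{"type":"number"}},"required":["plan"]}

```bash
mkdir -p pics; cat > h.py <<'E'
import numpy as np, cv2
from cell import arm
def cam(n):
    c=arm.get_calibration(n); K=np.array(c["intrinsics"],float); R=cv2.Rodrigues(np.array(c["rvec"],float))[0]; t=np.array(c["tvec"],float).ravel(); return K,R,t
def shot(n,f=None):
    p,d=arm.get_image(n)
    if f: cv2.imwrite("pics/"+f,p[:,:,::-1])
    return p,d
def ray(n,u,v,z):
    K,R,t=cam(n); o=-R.T@t; d=R.T@np.linalg.solve(K,[u,v,1.]); return o+d*(z-o[2])/d[2]
def cloud(n,d):
    K,R,t=cam(n); v,u=np.indices(d.shape); P=np.stack([(u-K[0,2])/K[0,0]*d,(v-K[1,2])/K[1,1]*d,d],-1)
    W=(P-t)@R; W[d<=0]=np.nan; return W
E
python3 - <<'E'
from h import *
for n in("side","top"):
    p,d=shot(n,n+"1.png"); np.savez(n+"1.npz",p=p,d=d)
    K,R,t=cam(n); print(n,-R.T@t,R[2],K[0,0])
o=arm.observe(); print(o)
E
```

```text
side [0.34485424 0.73467178 0.7829924 ] [ 0.16812355 -0.71657214 -0.67694818] 470.3611036806577
top [0.41879055 0.00522335 1.15991646] [ 0.09732178 -0.00309343 -0.99524816] 513.2105794100992
{'clock': 0.1, 'joints': array([ 1.21243013,  0.43514636,  0.02497427,  1.57401334, -0.01156867,
        1.13395839, -0.07511143]), 'dq': array([-6.30093811e-04, -2.58917724e-03, -5.28441395e-04, -2.72888905e-03,
       -1.33039871e-03,  2.19137779e-03, -2.51012255e-06]), 'joint_efforts': array([ 3.43699110e-03, -6.69124246e+01,  9.88054052e-01, -3.15146220e+01,
       -6.06062589e-02,  3.73639364e-02, -3.47075968e-07]), 'position': array([ 0.15797477, -0.60433576,  0.2915249 ]), 'ee_rot': array([-3.11462171e+00, -4.00385033e-01,  5.15783999e-04]), 'force': array([-0.09239582,  0.22337375,  0.12682558]), 'ft_torque': array([-0.00877561, -0.00246181,  0.0299059 ]), 'width': 1.0019135648833715}
```

View pics/top1.png

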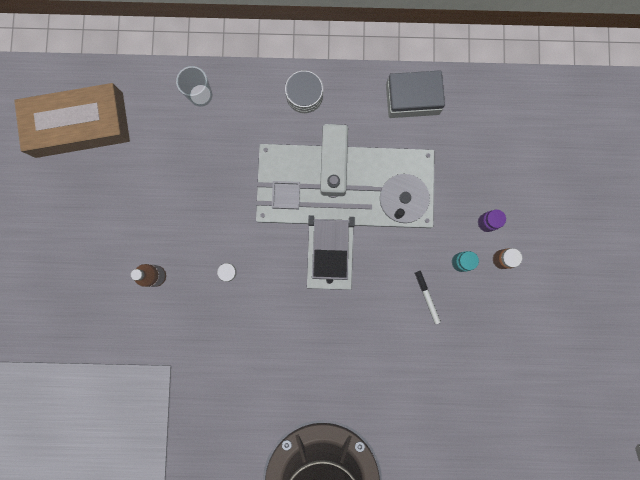

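View pics/side1.png

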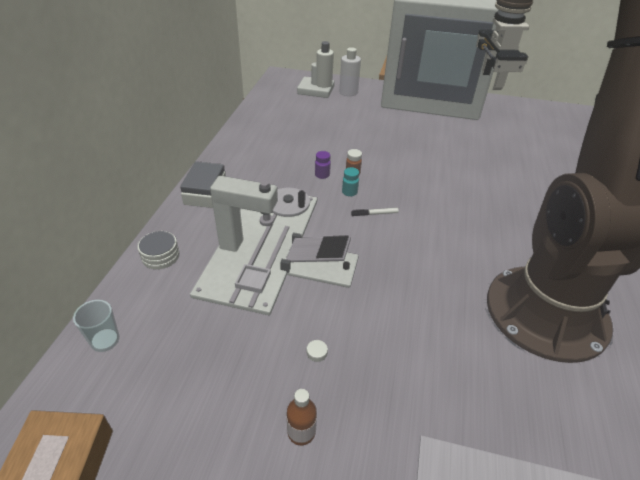

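The top view (up = world +x, left = +y) shows the pot with its white cap at (511,258). The turquoise and purple look-alikes are at (467,261) and (493,220). The tray is at (286,195), the wheel at (405,198), its handle at (400,213), and the treadle pad at (331,264). The bottle is at (146,275), the spare cap at (226,272) and the marker at (428,297).

```bash
cat > m1.py <<'E'
from h import *
z=np.load("top1.npz");p,d=z["p"],z["d"];W=cloud("top",d)
s=np.load("side1.npz");ps,ds=s["p"],s["d"];S=cloud("side",ds)
print("bench z",np.nanmedian(W[330:350,300:400,2]),np.nanmedian(S[300:340,380:440,2]))
# base plate: z about 15 mm
m=((abs(W[...,2]-.015)<.006))
m[:130]=0;m[235:]=0;m[:,:240]=0;m[:,450:]=0
m=cv2.morphologyEx(m.astype(np.uint8),cv2.MORPH_OPEN,np.ones((3,3)))
bp=np.array([ray("top",u,v,.015)[:2] for v,u in np.argwhere(m)],np.float32)
r=cv2.minAreaRect(bp);print("plate",r)   # 180x400
print(cv2.boxPoints(r))
def disc(sl,zlo,zhi,zz,name):
    m=np.zeros(d.shape,bool);m[sl]=1;m&=(W[...,2]>zlo)&(W[...,2]<zhi)
    v,u=np.nonzero(m);(c,rad)=cv2.minEnclosingCircle(np.stack([u,v],-1).astype(np.float32))
    print(name,m.sum(),c,rad,"mean",u.mean(),v.mean(),ray("top",u.mean(),v.mean(),zz),np.nanmedian(W[m][:,2]))
disc(np.s_[165:230,370:440],.036,.05,.044,"wheel")
disc(np.s_[190:230,380:420],.075,.11,.091,"handle")
disc(np.s_[240:275,498:530],.06,.08,.068,"captop")
disc(np.s_[175:215,268:305],.03,.045,.036,"traywall")
disc(np.s_[175:215,268:305],.02,.030,.026,"trayfloor")
disc(np.s_[250:278,310:350],.05,.09,.071,"pad")
disc(np.s_[260:285,215:240],.008,.03,.016,"spare")
# side view white cap of pot
for nm,sl in (("pot side",np.s_[140:180,340:370]),("handle side",np.s_[185:212,295:308])):
    q=ps[sl].astype(int); w=(q.min(-1)>170) if "pot" in nm else (q.max(-1)<70)
    P=S[sl][w];print(nm,w.sum(),np.nanmin(P,0),np.nanmax(P,0),np.nanmedian(P,0))
E
python3 m1.py
```

```text
bench z 0.00023267188924113808 0.0008826707885108198Traceback (most recent call last):
  File "m1.py", line 9, in <module>
    bp=np.array([ray("top",u,v,.015)[:2] for v,u in np.argwhere(m)],np.float32)
                 ~~~^^^^^^^^^^^^^^^^
  File "h.py", line 10, in ray
    K,R,t=cam(n); o=-R.T@t; d=R.T@np.linalg.solve(K,[u,v,1.]); return o+d*(z-o[2])/d[2]
          ~~~^^^
  File "h.py", line 4, in cam
    c=arm.get_calibration(n); K=np.array(c["intrinsics"],float); R=cv2.Rodrigues(np.array(c["rvec"],float))[0]; t=np.array(c["tvec"],float).ravel(); return K,R,t
ValueError: time passes only in moves, steps and waits
```

```bash
sed -i 's/^def cam/import functools\n@functools.lru_cache\ndef cam/' h.py; python3 m1.py
```

```text
bench z 0.00023267188924113808 0.0008826707885108198
plate ((0.6366175413131714, -0.0378597229719162), (0.3988792598247528, 0.20377743244171143), 89.36934661865234)
[[ 0.5325398  -0.2361658 ]
 [ 0.73630494 -0.23840873]
 [ 0.7406953   0.16044636]
 [ 0.53693014  0.16268928]]
wheel 1737 (404.19232177734375, 198.11538696289062) 24.897830963134766 mean 404.41623488773746 197.47150259067357 [ 0.61808063 -0.16764524  0.044     ] 0.04386087062053216
handle 60 (399.70001220703125, 212.6999969482422) 4.356716156005859 mean 399.75 212.73333333333332 [ 0.57695971 -0.15076481  0.091     ] 0.08913366412314169
captop 294 (511.5, 257.6111145019531) 9.852401733398438 mean 511.6938775510204 257.44557823129253 [ 0.48942374 -0.39380056  0.068     ] 0.06775440148850481
traywall 239 (286.71826171875, 194.54685974121094) 19.279829025268555 mean 285.8242677824268 193.9163179916318 [0.62156498 0.09429332 0.036     ] 0.03512212180983937
trayfloor 578 (285.62750244140625, 196.90939331054688) 22.454504013061523 mean 285.55882352941177 194.84602076124568 [0.62125009 0.09561738 0.026     ] 0.02576783797407288
pad 987 (329.5, 263.5) 22.102134704589844 mean 329.69908814589667 263.5673758865248 [ 0.46775956 -0.00586871  0.071     ] 0.07015553926563946
spare 267 (226.11764526367188, 272.0) 9.334526062011719 mean 226.1573033707865 271.7790262172285 [0.44697016 0.2232521  0.016     ] 0.01566220287554712
pot side 85 [ 0.47065783 -0.41480459  0.06654496] [ 0.50791448 -0.37722826  0.07315462] [ 0.48926341 -0.39568441  0.06972972]
handle side 73 [ 0.57205393 -0.15795913  0.05009793] [ 0.58331241 -0.14164418  0.09391169] [ 0.57680153 -0.14612595  0.07324577]
```

Cross-checks agree:
- The tray-to-wheel distance is 263 mm. The handle reads about 0.38 rad clockwise, which predicts 270 − 6.6 mm.
- The heights match the given sizes.

The pot is at (0.489, -0.394), so I'm moving above it with the jaws along (+x, -y), clear of the look-alikes.

Emit:
carry_out --pt "33.1 21.0 -9.0 0.53 7.0" --pt "33.1 21.0 -9.0 0.53 7.0" --pt "33.1 21.0 -9.0 0.53 7.0" --pt "33.1 21.0 -9.0 0.53 7.0" --pt "33.1 21.0 -9.0 0.53 7.0" --pt "33.1 21.0 -9.0 0.53 7.0" --pt "33.1 21.0 -9.0 0.53 7.0" --pt "33.1 21.0 -9.0 0.53 7.0" --pt "33.1 21.0 -9.0 0.53 7.0" --pt "33.1 21.0 -9.0 0.53 7.0" --pt "33.1 21.0 -9.0 0.53 7.0" --pt "33.1 21.0 -9.0 0.53 7.0" --squeeze 20

```text
clock: 1.3
position: [0.4875, -0.3959, 0.2018]
ee_rot: [-2.903, -1.199, 0.002]
force: [-0.0, -0.7, 0.0]
width: 0.759
```

```bash
python3 - <<'E'
from h import *
o=arm.observe();R=cv2.Rodrigues(o["ee_rot"])[0];print(o["position"],R[:,1],R[:,2],o["joints"],o["width"])
z=np.load("top1.npz");W=cloud("top",z["d"])
print("lookalikes",np.nanmax(W[245:275,455:482,2]),np.nanmax(W[205:235,480:510,2]))
p,d=shot("side"); cv2.imwrite("pics/s2.png",cv2.resize(p[60:260,250:470],None,fx=3,fy=3)[:,:,::-1])
E
```

```text
[ 0.48751542 -0.39593169  0.20177084] [ 0.7054079  -0.70880073 -0.00110486] [-1.57139270e-03 -5.09550980e-06 -9.99998765e-01] [ 0.71039182  0.53096552 -0.16787466  1.65805316  0.10430874  0.96262158
 -0.28237233] 0.7587642332776438
lookalikes 0.07458820785560616 0.07359968922858591
```

View pics/s2.png

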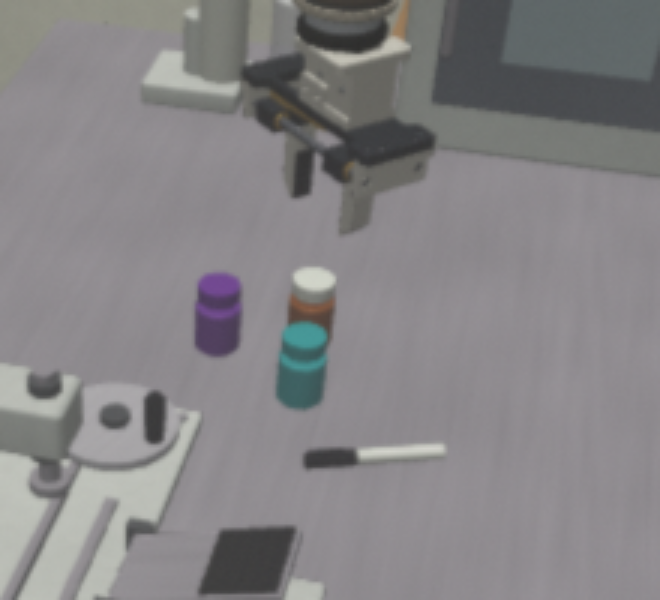

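The crop shows the open gripper above the pot, with the jaw line clear of the purple and turquoise pots. I'll descend and grip.

Emit:
carry_out --pt "0.2 0.2 -4 0 7.0" --pt "0.2 0.2 -8 0 7.0" --pt "0.2 0.2 -10 0 7.0" --pt "0.2 0.2 -12.1 0 7.0" --pt "0.2 0.2 -12.1 0 7.0" --pt "0.2 0.2 -12.1 0 7.0" --pt "0.2 0.2 -12.1 0 4.0" --pt "0.2 0.2 -12.1 0 4.0" --pt "0.2 0.2 -12.1 0 4.0" --pt "0.2 0.2 -12.1 0 4.0" --pt "0.2 0.2 -12.1 0 4.0" --pt "0.2 0.2 -12.1 0 4.0" --pt "0.2 0.2 -12.1 0 4.0" --squeeze 20

```text
clock: 2.65
position: [0.49, -0.3941, 0.0815]
ee_rot: [2.903, 1.199, -0.001]
force: [-1.0, 0.8, 5.3]
width: 0.475
```

Emit:
carry_out --pt "0 0 4 0 4.0" --pt "0 0 8 0 4.0" --pt "0 0 14 0 4.0" --pt "-4 8 16 0.15 4.0" --pt "-4 12 16 0.3 4.0" --pt "-4 16 16 0.4 4.0" --pt "-4 20 16 0.5 4.0" --pt "-4 24 16 0.6 4.0" --pt "-4 28 16 0.7 4.0" --pt "-4 32 16 0.785 4.0" --pt "-4 36 16 0.785 4.0" --pt "-4 40 16 0.785 4.0" --pt "-4 44 16 0.785 4.0" --pt "-4 48.9 16 0.785 4.0" --pt "-1 48.9 16 0.785 4.0" --pt "4 48.9 16 0.785 4.0" --pt "8 48.9 15 0.785 4.0" --pt "13.1 48.9 14 0.785 4.0" --pt "13.1 48.9 14 0.785 4.0" --pt "13.1 48.9 14 0.785 4.0"

```text
clock: 4.65
position: [0.6212, 0.0948, 0.22]
ee_rot: [-2.224, -2.217, 0.003]
force: [-0.8, 0.5, -0.7]
width: 0.477
```

```bash
python3 - <<'E'
from h import *
o=arm.observe();R=cv2.Rodrigues(o["ee_rot"])[0];print(o["position"],R[:,1],R[:,2],o["force"],o["width"])
p,d=shot("side"); S=cloud("side",d); np.savez("s3.npz",p=p,d=d)
cv2.imwrite("pics/s3.png",cv2.resize(p[120:320,180:400],None,fx=3,fy=3)[:,:,::-1])
E
```

```text
[0.62119132 0.09478176 0.22001463] [ 0.99999191 -0.00329869 -0.00230045] [-2.30262602e-03 -6.55463784e-04 -9.99997134e-01] [-0.81284014  0.51452906 -0.69962967] 0.477235585421156
```

View pics/s3.png

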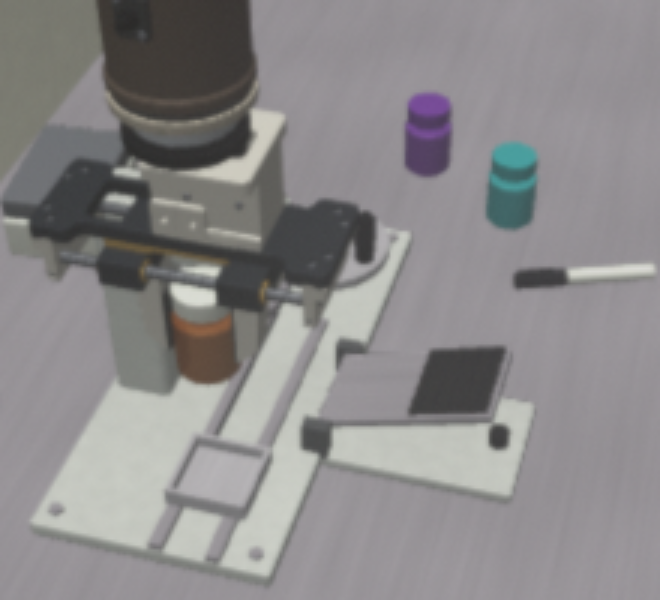

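The pot is held upright, with its base at about (207,375) in the crop. The tray below is empty, its rim centred near (221,476). I'll check both positions from this view.

```bash
python3 - <<'E'
from h import *
print("tray side",ray("side",253.6,278.5,.036))
p=np.load("s3.npz")["p"].astype(int);d=np.load("s3.npz")["d"];S=cloud("side",d)
m=(p[...,0]-p[...,2]>50);m[:200]=0;m[260:]=0;m[:,:225]=0;m[:,265:]=0
P=S[m];print(m.sum(),np.nanmin(P,0),np.nanmax(P,0))
v,u=np.nonzero(m);print(u.min(),u.max(),v.min(),v.max(),ray("side",(u.min()+u.max())/2,(v.min()+v.max())/2,.1385+.023))
K,R,t=cam("side")
for z in(0.1385,.1385+.046):
  q=K@(R@np.array([.6212,.0948,z])+t);print(q[:2]/q[2])
E
```

```text
tray side [0.61575721 0.10068085 0.036     ]
65 [0.60004164 0.09834396 0.18247614] [0.6357462  0.11610374 0.18805306]
238 256 226 231 [0.62715344 0.08366791 0.1615    ]
[248.75442705 241.1871885 ]
[247.08619432 223.81204629]
```

```bash
python3 - <<'E'
from h import *
out=[]
for n,(x0,y0,w,h) in (("top",(262,172,50,48)),("side",(228,258,52,44))):
    z=np.load(n+"1.npz");p=z["p"]; c=cv2.resize(p[y0:y0+h,x0:x0+w],(400,400*h//w//1),interpolation=cv2.INTER_CUBIC)[:400]
    c=cv2.copyMakeBorder(c,0,400-c.shape[0],0,0,cv2.BORDER_CONSTANT)
    c=cv2.convertScaleAbs(c,alpha=1.3,beta=-50)
    # overlay projected outer wall top (z .036) for hypothesis
    K,R,t=cam(n)
    for (cx,cy),col in (((.6207,.0954),(255,0,0)),):
      for hw,zz,cc in((.030,.036,(255,0,0)),(.026,.026,(0,255,0))):
        q=[]
        for a,b in((-1,-1),(1,-1),(1,1),(-1,1)):
            X=np.array([cx+hw*a+.014*hw*b,cy+hw*b-.014*hw*a,zz]);g=K@(R@X+t);g=g[:2]/g[2];q.append((g-[x0,y0]+.5)*400/w)
        cv2.polylines(c,[np.int32(q)],True,cc,1)
    out.append(c)
cv2.imwrite("pics/t4.png",np.hstack(out)[:,:,::-1])
E
```

```text
(no output)
```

View pics/t4.png

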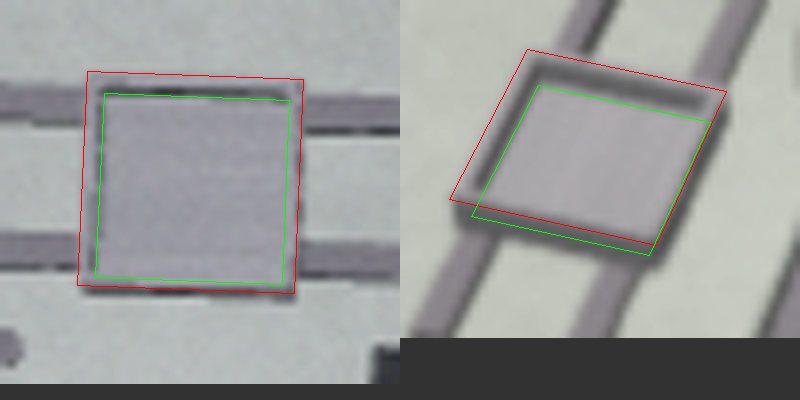

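The red and green outlines are the predicted rim and floor. They match the tray in the top view within 1 mm and in the side view within the 2 mm calibration. I'll lower the pot.

Emit:
carry_out --pt "-0.05 0 -3 0 4.0" --pt "-0.05 0 -6 0 4.0" --pt "-0.05 0 -8 0 4.0" --pt "-0.05 0 -9 0 4.0" --pt "-0.05 0 -9.5 0 4.0" --pt "-0.05 0 -10 0 4.0" --pt "-0.05 0 -10.4 0 4.0" --pt "-0.05 0 -10.8 0 4.0" --pt "-0.05 0 -11.0 0 4.0" --pt "-0.05 0 -11.2 0 4.0" --pt "-0.05 0 -11.2 0 4.0" --pt "-0.05 0 -11.2 0 4.0" --pt "-0.05 0 -11.2 0 4.0"

```text
clock: 6.0
position: [0.62, 0.0951, 0.1089]
ee_rot: [-2.224, -2.218, 0.002]
force: [0.0, -0.3, -1.0]
width: 0.476
```

Emit:
carry_out --pt "0 0 -0.15 0 4.0" --pt "0 0 -0.2 0 4.0" --pt "0 0 -0.2 0 4.0" --pt "0 0 -0.2 0 4.0" --pt "0 0 -0.2 0 4.8" --pt "0 0 -0.2 0 5.2" --pt "0 0 -0.2 0 6.0" --pt "0 0 -0.2 0 7.0" --pt "0 0 -0.2 0 7.0" --pt "0 0 2 0 7.0" --pt "0 0 5 0 7.0" --pt "0 0 10 0 7.0" --pt "0 0 14 0 7.0" --pt "-5 0 15 0 7.0" --pt "-10 0 15 0 7.0" --pt "-15 0 15 0 7.0" --pt "-15 0 15 0 7.0"

```text
clock: 7.7
position: [0.4628, 0.0948, 0.258]
ee_rot: [-2.219, -2.221, 0.012]
force: [0.1, -0.1, -0.1]
width: 0.761
```

```bash
python3 - <<'E'
from h import *
z=np.load("top1.npz")
p,d=shot("top");s,ds=shot("side");W=cloud("top",d)
np.savez("top5.npz",p=p,d=d)
m=np.zeros(d.shape,bool);m[170:215,262:310]=1;m&=(W[...,2]>.085)&(W[...,2]<.105)
v,u=np.nonzero(m)
if len(u):
  c,r=cv2.minEnclosingCircle(np.stack([u,v],-1).astype(np.float32));print(len(u),c,r,ray("top",*c,.094),ray("top",u.mean(),v.mean(),.094),np.nanmedian(W[m][:,2]))
a=cv2.resize(p[140:260,240:440],(700,420));b=cv2.resize(s[150:310,180:400],(0,0),fx=2,fy=2)
cv2.imwrite("pics/s5.png",cv2.resize(np.hstack([cv2.resize(a,(400,240)),cv2.resize(b,(400,240))]),None,fx=1,fy=1.2)[:,:,::-1])
E
```

```text
295 (283.625, 190.75) 9.846577644348145 [0.61774293 0.09451961 0.094     ] [0.61812708 0.09456225 0.094     ] 0.09370069382809194
```

View pics/s5.png

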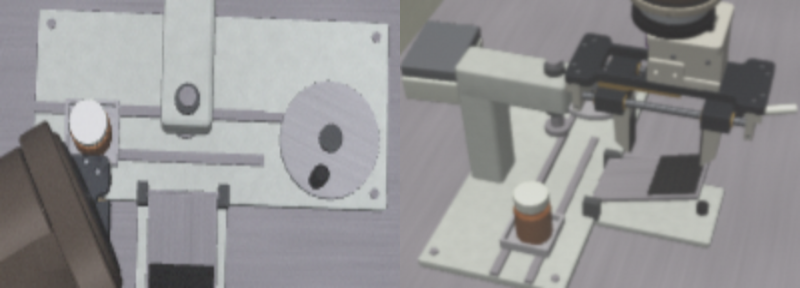

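The views show the pot upright in the tray. Its cap top is at z = 0.0937 (0.094 expected) and within 3 mm of the tray centre. Next I'll check the hub height, since a finger has to pass near it.

```bash
python3 - <<'E'
from h import *
z=np.load("top5.npz");W=cloud("top",z["d"])
print(np.nanmedian(W[194:201,402:409,2]),np.round(W[198,370:440:3,2]*1000).tolist())
m=np.zeros(W.shape[:2],bool);m[195:230,380:420]=1;m&=W[...,2]>.07
v,u=np.nonzero(m);print(len(u),ray("top",u.mean(),v.mean(),.091))
E
```

```text
0.05446111887230073 [15.0, 15.0, 13.0, 15.0, 44.0, 40.0, 44.0, 41.0, 48.0, 44.0, 53.0, 54.0, 53.0, 55.0, 45.0, 46.0, 44.0, 45.0, 44.0, 46.0, 16.0, 12.0, 0.0, -0.0]
66 [ 0.57670412 -0.15027238  0.091     ]
```

Emit:
carry_out --pt "0 -5 0 0 4.0" --pt "0 -10 0 0 4.0" --pt "0 -15 0 0 4.0" --pt "0 -20 0 0 4.0" --pt "0 -24.5 0 0 4.0" --pt "2 -24.5 -2 0 4.0" --pt "6 -24.5 -4 0 4.0" --pt "10 -24.5 -6 0 4.0" --pt "11.4 -24.5 -6 0 4.0" --pt "11.4 -24.5 -6 0 4.0" --pt "11.4 -24.5 -6 0 4.0"

```text
clock: 8.9
position: [0.5838, -0.1504, 0.199]
ee_rot: [2.224, 2.219, -0.002]
force: [-0.7, -0.2, -0.3]
width: 0.436
```

The hub top is 54 mm high, so I'll keep the fingertips at about 58 mm.

Emit:
carry_out --pt "-0.65 0 0 0 4.0" --pt "-0.65 0 -1 0 4.0" --pt "-0.65 0 -2 0 4.0" --pt "-0.65 0 -4 0 4.0" --pt "-0.65 0 -6 0 4.0" --pt "-0.65 0 -7.5 0 4.0" --pt "-0.65 0 -7.5 0 4.0" --pt "-0.65 0 -7.5 0 1.0" --pt "-0.65 0 -7.5 0 1.0" --pt "-0.65 0 -7.5 0 1.0" --pt "-0.65 0 -7.5 0 1.0" --pt "-0.65 0 -7.5 0 1.0" --pt "-0.65 0 -7.5 0 1.0" --squeeze 15

```text
clock: 10.2
position: [0.5786, -0.1505, 0.1249]
ee_rot: [2.222, 2.217, 0.001]
force: [4.4, -1.6, 3.7]
width: 0.187
```

```bash
python3 -c "
import numpy as np
for th in np.arange(.6,4.01,.2): print([round(100*(.617-.042*np.cos(th)-.5786),1),round(100*(-.168+.042*np.sin(th)+.1505),1),0,0,1.0],end=', ')"
```

```text
[np.float64(0.4), np.float64(0.6), 0, 0, 1.0], [np.float64(0.9), np.float64(1.3), 0, 0, 1.0], [np.float64(1.6), np.float64(1.8), 0, 0, 1.0], [np.float64(2.3), np.float64(2.2), 0, 0, 1.0], [np.float64(3.1), np.float64(2.4), 0, 0, 1.0], [np.float64(4.0), np.float64(2.4), 0, 0, 1.0], [np.float64(4.8), np.float64(2.3), 0, 0, 1.0], [np.float64(5.6), np.float64(2.1), 0, 0, 1.0], [np.float64(6.3), np.float64(1.6), 0, 0, 1.0], [np.float64(6.9), np.float64(1.1), 0, 0, 1.0], [np.float64(7.4), np.float64(0.4), 0, 0, 1.0], [np.float64(7.8), np.float64(-0.3), 0, 0, 1.0], [np.float64(8.0), np.float64(-1.2), 0, 0, 1.0], [np.float64(8.0), np.float64(-2.0), 0, 0, 1.0], [np.float64(7.9), np.float64(-2.8), 0, 0, 1.0], [np.float64(7.6), np.float64(-3.6), 0, 0, 1.0], [np.float64(7.2), np.float64(-4.3), 0, 0, 1.0], [np.float64(6.6), np.float64(-4.9), 0, 0, 1.0],
```

Emit:
carry_out --pt "0.4 0.6 0 0 1" --pt "0.9 1.3 0 0 1" --pt "1.6 1.8 0 0 1" --pt "2.3 2.2 0 0 1" --pt "3.1 2.4 0 0 1" --pt "4.0 2.4 0 0 1" --pt "4.8 2.3 0 0 1" --pt "5.6 2.1 0 0 1" --pt "5.6 2.1 0 0 1"

```text
clock: 11.1
position: [0.6361, -0.1256, 0.1251]
ee_rot: [2.22, 2.221, 0.007]
force: [5.1, 8.4, 1.8]
width: 0.185
```

```bash
cat > cap.py <<'E'
from h import *
import sys
p,d=shot("top");W=cloud("top",d);np.savez("last.npz",p=p,d=d)
m=np.zeros(d.shape,bool);m[165:220,262:400]=1;m&=(W[...,2]>.08)&(W[...,2]<.105)&(p.min(-1)>140)
v,u=np.nonzero(m);print("cap",len(u),u.min(),u.max(),ray("top",u.mean(),v.mean(),.094),np.nanmedian(W[m][:,2]))
print(np.round(ray("top",u.max()+.5,190,.094),4),np.round(ray("top",u.min()-.5,190,.094),4))
o=arm.observe();print(o["clock"],o["position"],o["force"],o["width"])
E
python3 cap.py
```

```text
cap 282 288 306 [0.6182578  0.06653627 0.094     ] 0.09396043761572934
[0.6204 0.0464 0.094 ] [0.6195 0.0864 0.094 ]
11.15 [ 0.6358175  -0.12549987  0.12508088] [4.77612094 8.48355514 0.67286246] 0.18800672128992568
```

The pot has moved 28 mm, so the wheel is 1.6 rad further on, as intended. The contact geometry puts the axis at about (0.618, -0.165). I'll continue around that centre.

```bash
python3 -c "
import numpy as np
for th in np.arange(2.2,6.5,.22): print('[%.1f, %.1f, 0, 0, 1]'%(100*(.618-.042*np.cos(th)-.6358),100*(-.165+.042*np.sin(th)+.1255)),round(th,2),end=', ')"
```

```text
[0.7, -0.6, 0, 0, 1] 2.2, [1.4, -1.2, 0, 0, 1] 2.42, [1.9, -1.9, 0, 0, 1] 2.64, [2.3, -2.8, 0, 0, 1] 2.86, [2.4, -3.7, 0, 0, 1] 3.08, [2.4, -4.6, 0, 0, 1] 3.3, [2.1, -5.5, 0, 0, 1] 3.52, [1.7, -6.3, 0, 0, 1] 3.74, [1.1, -7.0, 0, 0, 1] 3.96, [0.4, -7.6, 0, 0, 1] 4.18, [-0.5, -7.9, 0, 0, 1] 4.4, [-1.4, -8.1, 0, 0, 1] 4.62, [-2.3, -8.1, 0, 0, 1] 4.84, [-3.2, -7.9, 0, 0, 1] 5.06, [-4.0, -7.5, 0, 0, 1] 5.28, [-4.8, -6.9, 0, 0, 1] 5.5, [-5.3, -6.2, 0, 0, 1] 5.72, [-5.7, -5.4, 0, 0, 1] 5.94, [-5.9, -4.5, 0, 0, 1] 6.16, [-6.0, -3.5, 0, 0, 1] 6.38,
```

Emit:
carry_out --pt "0.7 -0.6 0 0 1" --pt "1.4 -1.2 0 0 1" --pt "1.9 -1.9 0 0 1" --pt "2.3 -2.8 0 0 1" --pt "2.4 -3.7 0 0 1" --pt "2.4 -4.6 0 0 1" --pt "2.1 -5.5 0 0 1" --pt "1.7 -6.3 0 0 1" --pt "1.1 -7.0 0 0 1" --pt "0.4 -7.6 0 0 1" --pt "-0.5 -7.9 0 0 1" --pt "-1.4 -8.1 0 0 1" --pt "-2.3 -8.1 0 0 1" --pt "-2.3 -8.1 0 0 1"

```text
clock: 12.55
position: [0.6113, -0.2052, 0.125]
ee_rot: [-2.219, -2.222, -0.008]
force: [0.2, 6.1, 1.8]
width: 0.184
```

```bash
python3 cap.py
```

```text
cap 157 312 328 [0.61423438 0.0217275  0.094     ] 0.09362968056005351
[6.215e-01 1.000e-04 9.400e-02] [0.6207 0.0359 0.094 ]
12.6 [ 0.61166595 -0.20522381  0.12499918] [-0.12887916  5.46744084  2.52999762] 0.1828779400043749
```

Emit:
carry_out --pt "-0.8 0.1 0 0 1" --pt "-1.6 0.5 0 0 1" --pt "-2.4 1.1 0 0 1" --pt "-2.9 1.8 0 0 1" --pt "-3.3 2.6 0 0 1" --pt "-3.5 3.5 0 0 1" --pt "-3.6 4.2 0 0 1" --pt "-3.6 4.7 0 0 1" --pt "-3.6 4.7 0 0 1" --pt "-3.6 4.7 0 0 1"

```text
clock: 13.6
position: [0.5764, -0.1616, 0.1251]
ee_rot: [2.219, 2.218, 0.007]
force: [7.2, -7.5, -3.1]
width: 0.184
```

```bash
python3 cap.py
```

```text
cap 65 324 340 [ 0.60406994 -0.0089436   0.094     ] 0.0939445587979921
[ 0.622  -0.0251  0.094 ] [0.6212 0.0107 0.094 ]
13.65 [ 0.57640409 -0.16155397  0.12512316] [ 6.87942445 -7.60134652 -3.23847283] 0.1824582773093753
```

The reaction force is now -y and the tray stopped advancing at about 6.3 rad, so the wheel is at its stop. I'll release, lift and go above the treadle.

Emit:
carry_out --pt "0 -0.3 0 0 2.5" --pt "0 -0.3 0 0 4" --pt "0 -0.3 0 0 4" --pt "0 -0.3 2 0 4" --pt "0 -0.3 5 0 4" --pt "0 -0.3 8 0 3" --pt "-4 0 8 0 0" --pt "-8 0 8 0 0" --pt "-11.2 3 8 0 0" --pt "-11.2 7 8 0 0" --pt "-11.2 11 7 0 0" --pt "-11.2 15.7 5 0 0" --pt "-11.2 15.7 4 0 0" --pt "-11.2 15.7 3 0 0" --pt "-11.2 15.7 3 0 0"

```text
clock: 15.15
position: [0.4634, -0.0056, 0.1539]
ee_rot: [2.221, 2.219, 0.003]
force: [-1.0, -0.4, 0.0]
width: 0.001
```

```bash
python3 cap.py; python3 - <<'E'
from h import *
s,d=shot("side");cv2.imwrite("pics/s6.png",cv2.resize(s[140:300,200:400],None,fx=3,fy=3)[:,:,::-1])
z=np.load("last.npz");W=cloud("top",z["d"]);m=np.zeros(W.shape[:2],bool);m[165:235,370:440]=1;m&=W[...,2]>.075
v,u=np.nonzero(m);print("handle",len(u),u.mean(),v.mean(),ray("top",u.mean(),v.mean(),.091))
E
```

```text
cap 61 324 340 [ 0.60394864 -0.00827676  0.094     ] 0.09313893264537079
[ 0.622  -0.0251  0.094 ] [0.6212 0.0107 0.094 ]
15.2 [ 0.46386665 -0.00587182  0.15453559] [ 0.66366967 -0.41163847  0.003774  ] 0.00488227079192696
handle 63 406.92063492063494 214.12698412698413 [ 0.57433813 -0.16587845  0.091     ]
```

View pics/s6.png

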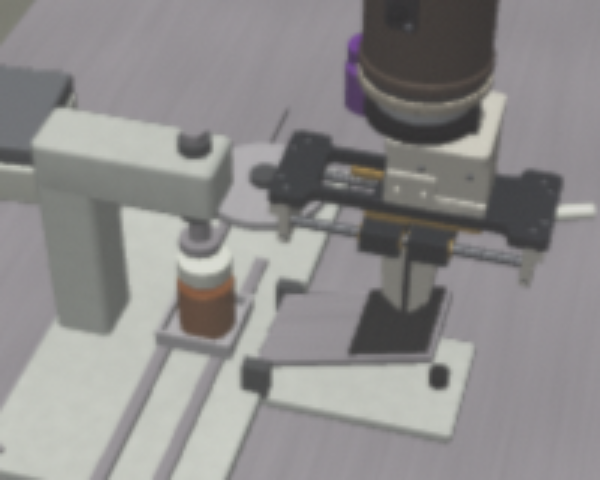

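The pot is upright in the tray under the ram foot, and the handle angle reads about 6.3 rad. The closed fingers are right over the black pad at about (405,300) in the crop. I'll press now.

Emit:
carry_out --pt "0 0 -1 0 0" --pt "0 0 -1.6 0 0" --pt "0 0 -2.2 0 0" --pt "0 0 -2.8 0 0" --pt "0 0 -3.4 0 0" --pt "0 0 -4.0 0 0" --pt "0 0 -4.5 0 0" --pt "0 0 -4.8 0 0" --pt "0 0 -5.0 0 0" --pt "0 0 -5.0 0 0" --pt "0 0 -5.0 0 0"

```text
clock: 16.35
position: [0.4628, -0.0059, 0.1053]
ee_rot: [2.222, 2.217, 0.002]
force: [-9.9, -0.2, 21.1]
width: 0.005
```

Emit:
carry_out --pt "0 0 -0.2 0 0" --pt "0 0 -0.3 0 0" --pt "0 0 -0.3 0 0" --pt "0 0 -0.3 0 0"

```text
clock: 16.75
position: [0.4627, -0.0057, 0.1044]
ee_rot: [2.22, 2.216, 0.001]
force: [-14.2, -0.7, 49.6]
width: 0.003
```

```bash
python3 - <<'E'
from h import *
s,d=shot("side");cv2.imwrite("pics/s7.png",cv2.resize(s[140:300,200:400],None,fx=3,fy=3)[:,:,::-1])
print(arm.observe()["force"],arm.observe()["position"])
E
```

```text
[-14.18062178  -2.09953503  50.05694228] [ 0.46271865 -0.00571871  0.10438241]
```

View pics/s7.png

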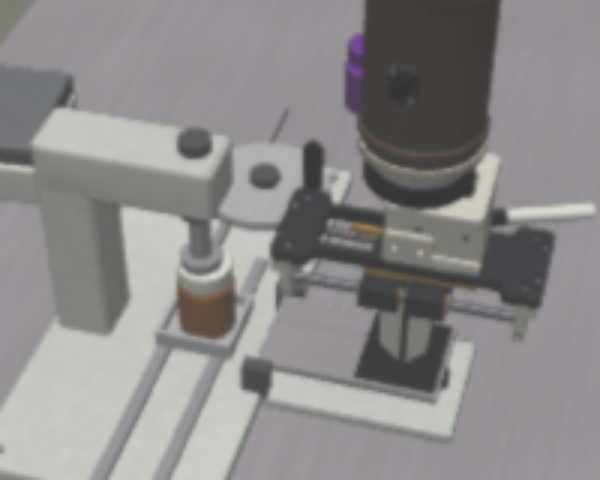

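The force rose steeply to 50 N within 1 mm, so the treadle is at its stop. The foot is down on the cap, and no neck gap is visible at about (207,285). I'll let the treadle up and return to the handle.

Emit:
carry_out --pt "0 0 1.5 0 0" --pt "0 0 4 0 0" --pt "0 0 6 0 0" --pt "0 0 8 0 0" --pt "0 0 10 0 0" --pt "0 -3 10 0 2" --pt "0 -7 10 0 4" --pt "0 -11 10 0 4" --pt "0 -15.8 10 0 4" --pt "4 -15.8 10 0 4" --pt "8 -15.8 9 0 4" --pt "11.3 -15.8 8 0 4" --pt "11.3 -15.8 8 0 4" --pt "11.3 -15.8 8 0 4"

```text
clock: 18.2
position: [0.5757, -0.1633, 0.1832]
ee_rot: [2.22, 2.218, -0.0]
force: [-0.2, -1.1, -0.6]
width: 0.436
```

```bash
python3 - <<'E'
from h import *
p,d=shot("top");W=cloud("top",d)
m=np.zeros(d.shape,bool);m[240:285,310:352]=1
print("treadle pad z",np.nanmedian(W[258:270,318:342,2]))
m=np.zeros(d.shape,bool);m[165:220,318:345]=1;m&=(W[...,2]>.08)&(W[...,2]<.1)
print("cap z",m.sum(),np.nanmedian(W[m][:,2]))
s,ds=shot("side");S=cloud("side",ds);q=S[215:245,255:285];k=(s[215:245,255:285].min(-1)>160)&(q[...,2]>.06);print("side cap top",k.sum(),np.nanpercentile(q[k][:,2],[50,90]))
print(arm.observe()["position"],arm.observe()["force"])
E
```

```text
treadle pad z 0.07067360643872736
cap z 82 0.08737628513820991
side cap top 135 [0.08868778 0.09067743]
[ 0.57484108 -0.1637143   0.18413044] [-0.53687257 -0.67756983  0.59502123]
```

The pad is back up at 0.0707, and the cap top is at 0.0874 (expected 0.088 when home). I'll grip the handle.

Emit:
carry_out --pt "0.1 -0.1 -1.5 0 4" --pt "0.1 -0.1 -3 0 4" --pt "0.1 -0.1 -4.5 0 4" --pt "0.1 -0.1 -5.9 0 4" --pt "0.1 -0.1 -5.9 0 4" --pt "0.1 -0.1 -5.9 0 1" --pt "0.1 -0.1 -5.9 0 1" --pt "0.1 -0.1 -5.9 0 1" --pt "0.1 -0.1 -5.9 0 1" --pt "0.1 -0.1 -5.9 0 1" --pt "0.1 -0.1 -5.9 0 1" --squeeze 15

```text
clock: 19.4
position: [0.5766, -0.1647, 0.1258]
ee_rot: [2.219, 2.216, 0.001]
force: [2.5, -0.7, 3.4]
width: 0.188
```

```bash
python3 -c "
import numpy as np
for th in np.arange(6.08,2.7,-.22): print('[%.1f, %.1f, 0, 0, 1]'%(100*(.618-.042*np.cos(th)-.5766),100*(-.166+.042*np.sin(th)+.1647)),end=', ')"
```

```text
[0.0, -1.0, 0, 0, 1], [0.3, -1.9, 0, 0, 1], [0.8, -2.6, 0, 0, 1], [1.4, -3.3, 0, 0, 1], [2.2, -3.8, 0, 0, 1], [3.0, -4.2, 0, 0, 1], [3.9, -4.3, 0, 0, 1], [4.9, -4.3, 0, 0, 1], [5.7, -4.0, 0, 0, 1], [6.6, -3.6, 0, 0, 1], [7.2, -3.0, 0, 0, 1], [7.8, -2.2, 0, 0, 1], [8.2, -1.4, 0, 0, 1], [8.3, -0.5, 0, 0, 1], [8.3, 0.5, 0, 0, 1], [8.1, 1.4, 0, 0, 1],
```

Emit:
carry_out --pt "0.0 -1.0 0 0 1" --pt "0.3 -1.9 0 0 1" --pt "0.8 -2.6 0 0 1" --pt "1.4 -3.3 0 0 1" --pt "2.2 -3.8 0 0 1" --pt "3.0 -4.2 0 0 1" --pt "3.9 -4.3 0 0 1" --pt "4.9 -4.3 0 0 1" --pt "5.7 -4.0 0 0 1" --pt "6.6 -3.6 0 0 1" --pt "7.2 -3.0 0 0 1" --pt "7.8 -2.2 0 0 1" --pt "8.2 -1.4 0 0 1" --pt "8.3 -0.5 0 0 1" --pt "8.3 0.5 0 0 1" --pt "8.1 1.4 0 0 1" --pt "8.1 1.4 0 0 1"

```text
clock: 21.1
position: [0.6571, -0.1484, 0.1259]
ee_rot: [2.218, 2.22, 0.002]
force: [1.9, 1.7, 1.8]
width: 0.184
```

```bash
python3 cap.py;python3 -c "
import numpy as np
x,y=.5766+.081,-.1647+.014
for th in np.arange(2.56,-.31,-.22): print('[%.1f, %.1f, 0, 0, 1]'%(100*(.618-.042*np.cos(th)-x),100*(-.166+.042*np.sin(th)-y)),round(th,2),end=', ')"
```

```text
cap 274 294 312 [0.61711236 0.05366708 0.094     ] 0.08755585802291377
[0.6207 0.0338 0.094 ] [0.6198 0.0738 0.094 ]
21.15 [ 0.65744444 -0.14920623  0.12589777] [1.92671268 1.88237609 0.90394122] 0.1850279917953414
[-0.5, 0.8, 0, 0, 1] 2.56, [-1.0, 1.5, 0, 0, 1] 2.34, [-1.8, 2.1, 0, 0, 1] 2.12, [-2.6, 2.4, 0, 0, 1] 1.9, [-3.5, 2.6, 0, 0, 1] 1.68, [-4.4, 2.6, 0, 0, 1] 1.46, [-5.3, 2.4, 0, 0, 1] 1.24, [-6.2, 2.0, 0, 0, 1] 1.02, [-6.9, 1.5, 0, 0, 1] 0.8, [-7.5, 0.8, 0, 0, 1] 0.58, [-7.9, -0.1, 0, 0, 1] 0.36, [-8.1, -0.9, 0, 0, 1] 0.14, [-8.1, -1.9, 0, 0, 1] -0.08, [-8.0, -2.8, 0, 0, 1] -0.3,
```

Emit:
carry_out --pt "-0.5 0.7 0 0 1" --pt "-1.0 1.4 0 0 1" --pt "-1.8 2.0 0 0 1" --pt "-2.6 2.3 0 0 1" --pt "-3.5 2.5 0 0 1" --pt "-4.4 2.5 0 0 1" --pt "-5.3 2.3 0 0 1" --pt "-6.2 1.9 0 0 1" --pt "-6.9 1.4 0 0 1" --pt "-7.5 0.7 0 0 1" --pt "-7.9 -0.2 0 0 1" --pt "-8.1 -1.0 0 0 1" --pt "-8.1 -1.8 0 0 1" --pt "-8.1 -2.5 0 0 1" --pt "-8.1 -2.5 0 0 1" --pt "-8.1 -2.5 0 0 1"

```text
clock: 22.75
position: [0.5767, -0.1711, 0.1258]
ee_rot: [2.218, 2.223, 0.007]
force: [3.3, 9.9, 0.8]
width: 0.181
```

```bash
python3 cap.py
```

```text
cap 278 272 290 [0.61781717 0.10057527 0.094     ] 0.0878681318859969
[0.6197 0.0801 0.094 ] [0.6188 0.1201 0.094 ]
22.8 [ 0.57665291 -0.17113344  0.12578085] [ 2.3467165  10.88886022  0.80173355] 0.18677832476407005
```

The reaction is +10 N at the zero stop, and the pot has returned to y = 0.1006 (about 0.101 predicted). I'll release and retreat.

Emit:
carry_out --pt "0 0.3 0 0 2.5" --pt "0 0.3 0 0 4" --pt "0 0.3 0 0 4" --pt "0 0.3 2 0 4" --pt "0 0.3 5 0 4" --pt "0 0.3 9 0 4" --pt "-4 0 11 0 4" --pt "-8 -4 13 0 4" --pt "-11 -8 15 0 4" --pt "-11 -11 15 0 4" --pt "-11 -11 15 0 4" --pt "-11 -11 15 0 4" --pt "-11 -11 15 0 4"

```text
clock: 24.1
position: [0.4667, -0.2803, 0.2755]
ee_rot: [2.217, 2.225, 0.007]
force: [-0.7, 0.5, 0.4]
width: 0.429
```

```bash
python3 cap.py; python3 - <<'E'
from h import *
z=np.load("last.npz");W=cloud("top",z["d"]);m=np.zeros(W.shape[:2],bool);m[190:230,390:425]=1;m&=(W[...,2]>.075)&(W[...,2]<.1)
v,u=np.nonzero(m);h=ray("top",u.mean(),v.mean(),.091) if len(u) else None;print("handle",len(u),h, np.arctan2(h[1]+.168,.617-h[0])-.014)
print("pad",np.nanmedian(W[258:270,318:342,2]))
a=cv2.resize(z["p"][140:340,120:460],(600,353))
s,d=shot("side");b=cv2.resize(s[140:380,180:420],(353,353))
cv2.imwrite("pics/s8.png",cv2.resize(np.hstack([a,b]),(800,296))[:,:,::-1])
E
```

```text
cap 274 272 290 [0.61788698 0.10072335 0.094     ] 0.08758682749764506
[0.6197 0.0801 0.094 ] [0.6188 0.1201 0.094 ]
24.15 [ 0.4669363  -0.27989038  0.27545493] [-0.57359272 -0.61957717  0.36422385] 0.43697028652298486
handle 63 [ 0.57436511 -0.16557756  0.091     ] 0.042757136057702025
pad 0.07055013699867954
```

View pics/s8.png

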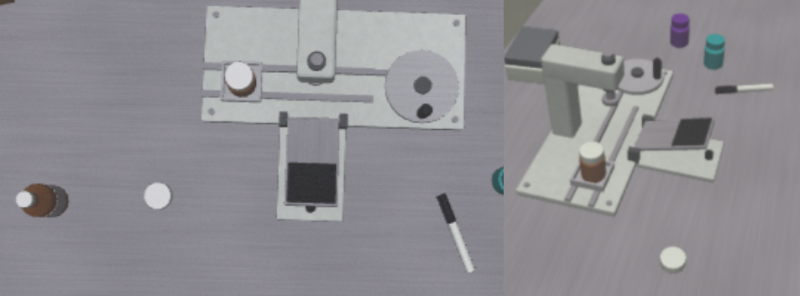

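The pot is closed and upright in the tray at the loading end. The wheel reads 0.04 rad, the treadle is up, and the bottle, spare cap and marker appear undisturbed. The arm is clear of everything, so I'm handing in.

```bash
python3 -c "
from cell import arm
print(arm.sign_off())"
```

```text
the job is handed in; nothing more can be done
None
```

The pot is closed and standing upright in the tray at the loading end. I handed the job in at about 24 s; it reported no verdict.

I set the pot in the tray and let go. I wound the wheel in to its stop, pressed the treadle to its stop, let it come back up, and wound the wheel back.

**Last checks:**
- **Cap:** its top reads 0.0876 m, down from 0.094 m when proud. About 0.088 m is expected when home.
- **Pot:** it is about 3 mm from the tray centre.
- **Wheel:** about 0.04 rad from its zero stop.
- **Treadle:** the pad is back up at 0.0706 m.
- **Bystanders:** the bottle, spare cap and marker look unmoved in the last picture. I did not measure their shift.
- **Arm:** the gripper is open and clear of everything.

**Disagreements and forces:**
- **Wheel axis:** camera and grip disagreed by about 3–4 mm in y, so I adjusted the winding path by feel.
- **Tray position:** the side camera's view was about 2 mm off the top camera's. A first reading by eye had been 5 mm off.
- **Treadle force:** the wrist force reached about 50 N at the stop, applied through the fingertips. That is under the 120 N wrist limit; the 40 N limit is for the arm and gripper body.

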